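# Line up the kitchen canisters by height

## Task

Line up the four steel canisters on the wooden board by height, one standing upright and well centred on each round black seat: the tallest next to the upright steel end plate, then down in order to the shortest at the other end. Let no canister fall over, and leave the glass oil bottle standing where it is.

Things in the scene. Friction and masses are not known exactly. Their poses are not given: they have to be found in the camera images.
- canister_1: The shortest of the four steel canisters: a plain upright cylinder with a flat dark wooden lid, 65 mm high over the lid, 46 mm across the steel body; the lid is the top 12 mm and 40 mm across. Loose, closed, 0.1 to 0.4 kg. Origin: centre of its underside; z up.
- canister_2: The second shortest of the four steel canisters: a plain upright cylinder with a flat dark wooden lid, 90 mm high over the lid, 50 mm across the steel body; the lid is the top 12 mm and 44 mm across. Loose, closed, 0.1 to 0.4 kg. Origin: centre of its underside; z up.
- canister_3: The second tallest of the four steel canisters: a plain upright cylinder with a flat dark wooden lid, 115 mm high over the lid, 54 mm across the steel body; the lid is the top 12 mm and 48 mm across. Loose, closed, 0.1 to 0.4 kg. Origin: centre of its underside; z up.
- canister_4: The tallest of the four steel canisters: a plain upright cylinder with a flat dark wooden lid, 140 mm high over the lid, 58 mm across the steel body; the lid is the top 12 mm and 52 mm across. Loose, closed, 0.1 to 0.4 kg. Origin: centre of its underside; z up.
- seat_a: One of the four identical black round seats that stand in a straight row, 95 mm apart centre to centre, on the low wooden board: a fixed disc 70 mm across, 4 mm thick, on the board's 12 mm thick top. The names do not tell their order along the row. Origin: centre of its underside, so a canister stands 4 mm above it..
- seat_b: One of the four identical black round seats that stand in a straight row, 95 mm apart centre to centre, on the low wooden board: a fixed disc 70 mm across, 4 mm thick, on the board's 12 mm thick top. The names do not tell their order along the row. Origin: centre of its underside, so a canister stands 4 mm above it..
- seat_c: One of the four identical black round seats that stand in a straight row, 95 mm apart centre to centre, on the low wooden board: a fixed disc 70 mm across, 4 mm thick, on the board's 12 mm thick top. The names do not tell their order along the row. Origin: centre of its underside, so a canister stands 4 mm above it..
- seat_d: One of the four identical black round seats that stand in a straight row, 95 mm apart centre to centre, on the low wooden board: a fixed disc 70 mm across, 4 mm thick, on the board's 12 mm thick top. The names do not tell their order along the row. Origin: centre of its underside, so a canister stands 4 mm above it..
- end_plate: Upright steel plate fixed at one end of the wooden board, across the row: 90 mm wide, 4 mm thick, 70 mm high above the board. It is in line with the row of seats, 77 mm from the centre of the nearest seat; a white round timer (52 mm across, 26 mm high) is fixed likewise at the other end. It may be at either end. Origin: centre of its underside.
- oil_bottle: Amber glass oil bottle, 50 mm across, 180 mm high, loose, about 0.35 kg, standing among the canisters. Not to be moved. Origin: centre of its underside.
There are look-alikes about, which are no part of the job. What is shaped like the canister_2 but orange or purple is not meant.

How it is judged:
At the end, for the whole second after the job is handed in: Every canister stands upright (within 0.1 rad), released and at rest, on a seat of its own with its centre within 14 mm of the seat's centre; counted from the end plate the order is tallest, second tallest, second shortest, shortest; the oil bottle is upright and within 30 mm of where it began ((horizontal distance between canister_1 and seat_a below 0.014 m or horizontal distance between canister_1 and seat_b below 0.014 m or horizontal distance between canister_1 and seat_c below 0.014 m or horizontal distance between canister_1 and seat_d below 0.014 m) and horizontal distance between canister_1 and end_plate between 0.3325 and 0.3925 m and height (world z) of canister_1 between 0.01 and 0.022 m and angle between each of canister_1, canister_2, canister_3, canister_4's own z axis and vertical below 0.1 rad and linear speed of each of canister_1, canister_2, canister_3, canister_4 below 0.03 m/s and angular speed of each of canister_1, canister_2, canister_3, canister_4 below 0.3 rad/s and (horizontal distance between canister_2 and seat_a below 0.014 m or horizontal distance between canister_2 and seat_b below 0.014 m or horizontal distance between canister_2 and seat_c below 0.014 m or horizontal distance between canister_2 and seat_d below 0.014 m) and horizontal distance between canister_2 and end_plate between 0.2375 and 0.2975 m and height (world z) of canister_2 between 0.01 and 0.022 m and (horizontal distance between canister_3 and seat_a below 0.014 m or horizontal distance between canister_3 and seat_b below 0.014 m or horizontal distance between canister_3 and seat_c below 0.014 m or horizontal distance between canister_3 and seat_d below 0.014 m) and horizontal distance between canister_3 and end_plate between 0.1425 and 0.2025 m and height (world z) of canister_3 between 0.01 and 0.022 m and (horizontal distance between canister_4 and seat_a below 0.014 m or horizontal distance between canister_4 and seat_b below 0.014 m or horizontal distance between canister_4 and seat_c below 0.014 m or horizontal distance between canister_4 and seat_d below 0.014 m) and horizontal distance between canister_4 and end_plate between 0.0475 and 0.1075 m and height (world z) of canister_4 between 0.01 and 0.022 m and distance of oil_bottle from where it was at the start of the episode below 0.03 m and angle between oil_bottle's own z axis and vertical below 0.15 rad); the robot touches nothing.
It fails at once if a canister is tipped over (beyond 0.7 rad) (angle between any of canister_1, canister_2, canister_3, canister_4's own z axis and vertical above 0.7 rad).
It fails at once if the oil bottle is knocked over or pushed more than 30 mm (angle between oil_bottle's own z axis and vertical above 0.5 rad or distance of oil_bottle from where it was at the start of the episode above 0.03 m).
It also fails if it takes over 128 s, if anything falls off the work surface, if the arm or the gripper's body presses on something with over 40 N, if the wrist force passes 120 N, or if a joint passes its speed limit or range.

## Robot

A 7-joint arm with a two-finger parallel gripper is mounted at the origin on the work surface. World frame = base frame: x ahead of the robot, y to its left, z up, the work surface at z = 0. Lengths are in m, angles in rad, forces in N, time in s.
With the tool pointing down it reaches from about 0.425 to 0.95 m from the base axis. Payload 4.7 kg.
Tool frame: the origin (TCP) lies on the centre line of the jaws, within the pads' length; the fingertips stand 19 mm ahead of it and the grasp point (between the pads) is the TCP (env.tip_reach is the distance from the TCP to the fingertips, in m); z points along the fingers, y is the line along which they close (so a half turn about z gives the same grasp; the last joint's range is limited). The gripper opens to 87 mm and grips with 3 to 60 N. Pads are 19 mm wide; open, the fingers measure 117 mm over their backs; the gripper's body (75 mm by 190 mm) begins 51 mm behind the grasp point.
Start: joints at [-1.349, 0.469, -0.049, 1.532, 0.024, 1.141, -0.082], TCP at [0.167, 0.654, 0.242] pointing down, gripper open.
Joint ranges: [-2.59, 2.59], [-0.33, 1.99], [-1.39, 1.29], [0.1, 2.45], [-1.04, 4.18], [0.21, 1.99], [-2.66, 2.66]. Speed limits (rad/s): [2.57, 2.57, 3.14, 3.14, 3.14, 3.14, 3.14].

## Interface

Orientations are given as a 3x3 rotation matrix whose columns are the frame's x, y, z axes.
In Python, from bench import monitor, imaging, env gives the robot as it stands. The module is installed in compiled form; this text tells all that it offers.
- The arm moves only by the tool arm_command, never from a script. Its argument "commands" is a list of rows, each a list of 5 numbers: the opening, from 0 (shut) to 1 (fully open), then the shift along the tool's x, y, z in m, then the turn about the tool's z in rad. In form: [[claw, dx, dy, dz, spin], ...]. A call has 1 to 20 rows; each row is the pose to reach, as a shift and turn from the pose commanded when the call began, along the tool's axes at that moment; what a row does not reach only later rows make up. A row lasts 1/8 s, in which the tool goes at most 62.5 mm and 10.7 degrees, less where a joint would pass 70% of its speed; a pose out of reach is approached as far as the arm can. A call with a gripper value outside its range is refused whole. The fingers move at their own pace and stop on an object; "squeeze" is the grip in N (left out, the last holds). Time passes only in rows, so rows that repeat a pose let the fingers close. It gives the time, the measured TCP pose, the force, the opening and the grip force at its end, in the units of the state.
- monitor.sense(): the state, without advancing time (a new reading comes with each control period).
- imaging.camera(name): name is "scene" or "top" or "wrist"; returns a dict with "image" (384x512x3 uint8, blue, green, red), "intrinsics" (3x3 intrinsics, pixels), "rvec" (rotation vector, rad) and "tvec" (3), from world to camera coordinates, as OpenCV has them. Camera axes: x right, y down, z forward; pixel columns grow to the right and rows downward; lengths in m; the calibration is good to about 2 mm. A picture is of the moment at which its call begins. There is no depth.
- env.close_job(): hands the job in; it is judged then, once.
The state is a dict: "clock": time; "joints": joint angles; "qd": joint speeds; "effort": joint torques, N m; "eef_pos": TCP position; "orientation": TCP orientation; "wrist_force": force on the tool from outside, world axes, zero at the start; "torque": the same for the moment, N m; "grip_width": opening from 0.0 (shut) to 1.0 (fully open); "finger_force": force on a finger pad.
Only numpy, scipy, OpenCV 4.12 (cv2) and the standard library are available. Lean on these libraries where they do the work, as an engineer would, in place of code of your own. Each camera call takes 0.05 s, during which the arm holds its last target. There are 200 camera calls.

## Working session

There is one attempt and no reset: what is moved stays moved. The work goes in short steps, Python scripts to look and compute and a tool call to move; the robot and the scene stay as the last step left them, time stands still between calls to the robot, and variables do not carry over. Pictures are saved under pics/ and viewed, at most 14 in all, crops included, and the job is handed in when it is done.

Besides the shell and the picture viewer there is one more tool, called as a command line: name --pt "numbers of a row" for each row, then --argument value for the rest. arm_command: Moves the arm, as the interface text tells. Its arguments: {"type":"object","properties":{"commands":{"type":"array","items":{"type":"array","items":{"type":"number"}}},"squeeze":{"type":"number"}},"required":["commands"]}

```bash
mkdir -p pics; cat > h.py <<'E'
import numpy as np, cv2
from bench import monitor, imaging, env
def cam(n,save=None):
    c=imaging.camera(n)
    if save: cv2.imwrite('pics/'+save,c['image'])
    return c
def ray(c,u,v,z):
    R=cv2.Rodrigues(np.array(c['rvec'],float))[0];t=np.array(c['tvec'],float).ravel()
    d=R.T@np.linalg.inv(c['intrinsics'])@np.array([u,v,1.]);o=-R.T@t
    return o+d*(z-o[2])/d[2]
E
python3 - <<'E'
from h import *
import pickle
d={n:cam(n,n+'0.png') for n in('scene','top','wrist')}
pickle.dump(d,open('d0.pkl','wb'))
a=np.hstack([d['top']['image'],d['scene']['image']])
for n in d:
    c=d[n];R=cv2.Rodrigues(np.array(c['rvec'],float))[0];print(n,-R.T@np.array(c['tvec']).ravel(),R[2],c['intrinsics'][0][0])
s=monitor.sense();print(s['eef_pos'],s['orientation'],s['clock'])
E
```

```text
scene [ 0.86150293 -0.28461301  0.69812143] [-0.44535835  0.36151911 -0.8191214 ] 348.2010688684792
top [ 0.31355413 -0.01092478  1.03304736] [ 0.21830804  0.00372161 -0.97587282] 410.36661951948633
wrist [0.09805591 0.67112916 0.38330693] [ 0.25579496 -0.066823   -0.9644188 ] 332.3072816096025
[0.16739087 0.6534853  0.24075842] [[-9.68722739e-01  2.48145423e-01 -3.23186851e-04]
 [ 2.48145629e-01  9.68721679e-01 -1.43389898e-03]
 [-4.27373600e-05 -1.46924796e-03 -9.99998920e-01]] 0.15
```

View pics/top0.png

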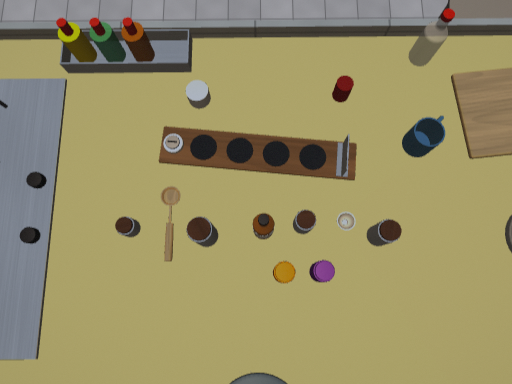

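View pics/scene0.png

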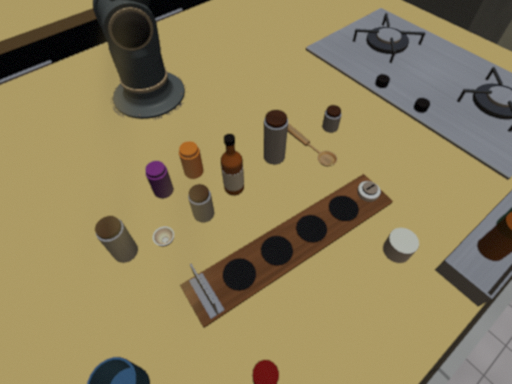

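The top view shows seats at about (203,147), (240,151), (276,154) and (313,157). The end plate is on the right at (345,157), the timer on the left. Dark-lidded steel canister candidates are at (125,225), (200,229), (305,220) and (389,231). The orange (285,272) and purple (324,271) ones are decoys, and the bottle is at (264,224). Next I measure the lids and seats.

```bash
python3 - <<'E'
from h import *
import pickle
d=pickle.load(open('d0.pkl','rb'));c=d['top'];im=c['image'];hsv=cv2.cvtColor(im,cv2.COLOR_BGR2HSV)
for u,v in[(125,225),(200,229),(305,220),(389,231),(203,147),(264,235)]:print(u,v,hsv[v,u],im[v,u])
def blobs(m,off,lo,hi):
    out=[]
    for k in cv2.findContours(m.astype('uint8'),cv2.RETR_EXTERNAL,cv2.CHAIN_APPROX_NONE)[0]:
        a=cv2.contourArea(k)
        if lo<a<hi and len(k)>5:
            (x,y),(p,q),_=cv2.fitEllipse(k); out.append((x,y,p+1,q+1,a))
    return out
H,S,V=cv2.split(hsv)
print('seats')
for x,y,p,q,a in blobs((V<30),0,300,900):
    P=ray(c,x,y,.016);A=ray(c,x-p/2,y,.016);B=ray(c,x+p/2,y,.016);print(np.round([x,y,p,q],1),P.round(4),np.linalg.norm(A-B).round(4))
lid=((H<15)|(H>172))&(S>90)&(V>20)&(V<85)
roi=np.zeros_like(lid);roi[200:260,100:420]=1
print('lids')
for x,y,p,q,a in blobs(lid&roi,0,80,900):
    print(np.round([x,y,p,q,a],1))
    for h,D in((.065,40),(.09,44),(.115,48),(.14,52)):
        P=ray(c,x,y,h);w=np.linalg.norm(ray(c,x-q/2,y,h)-ray(c,x+q/2,y,h));print('   ',h,D,P.round(4),(w*1e3).round(1))
t=cv2.resize(im[120:280,90:430],None,fx=2.35,fy=2.35,interpolation=cv2.INTER_CUBIC)
cv2.imwrite('pics/crop0.png',t)
E
```

```text
125 225 [  9 140  62] [28 38 62]
200 229 [ 10 140  60] [27 38 60]
305 220 [ 10 139  68] [31 43 68]
389 231 [ 11 142  63] [28 41 63]
203 147 [120  32  32] [32 28 28]
264 235 [ 13 117  63] [34 47 63]
seats
lids
[389.9 229.9  19.8  21.5 300.5]
    0.065 40 [ 0.4313 -0.3146  0.065 ] 50.7
    0.09 44 [ 0.4283 -0.3068  0.09  ] 49.4
    0.115 48 [ 0.4252 -0.2989  0.115 ] 48.1
    0.14 52 [ 0.4222 -0.2911  0.14  ] 46.8
[198.3 228.5  22.2  23.  364. ]
    0.065 40 [0.4378 0.1383 0.065 ] 54.6
    0.09 44 [0.4346 0.1345 0.09  ] 53.2
    0.115 48 [0.4314 0.1306 0.115 ] 51.7
    0.14 52 [0.4282 0.1268 0.14  ] 50.3
[123.6 224.9  15.4  16.5 173.5]
    0.065 40 [0.4477 0.3163 0.065 ] 39.3
    0.09 44 [0.4442 0.3078 0.09  ] 38.3
    0.115 48 [0.4407 0.2994 0.115 ] 37.3
    0.14 52 [0.4373 0.2909 0.14  ] 36.3
[305.5 219.   17.2  18.3 217. ]
    0.065 40 [ 0.4587 -0.1161  0.065 ] 43.4
    0.09 44 [ 0.4549 -0.1134  0.09  ] 42.3
    0.115 48 [ 0.4512 -0.1107  0.115 ] 41.2
    0.14 52 [ 0.4474 -0.108   0.14  ] 40.1
```

View pics/crop0.png

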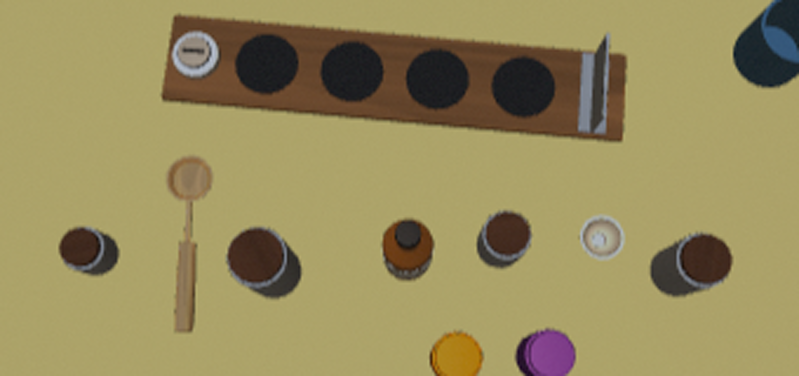

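The sizes match: canister_1 at (124,225), canister_4 at (198,229), canister_2 at (305,219), canister_3 at (390,230). The crop confirms all four have dark wooden lids on steel bodies. The end plate is at the -y end of the row. Next come the seat and bottle positions and the first approach.

```bash
cat >> h.py <<'E'
def go(x,y,z,yaw=None):
    """tool shift to a world target; yaw = azimuth of tool y axis"""
    s=monitor.sense();R=np.array(s['orientation']);p=np.array(s['eef_pos'])
    a=np.arctan2(R[1,1],R[0,1]);sp=0 if yaw is None else -((yaw-a+np.pi)%(2*np.pi)-np.pi)
    print('shift',(R.T@(np.array([x,y,z])-p)).round(4),'spin',round(sp,3),'tcp',p.round(4),'yaw',round(a,3),'w',round(s['grip_width'],3),'f',np.round(s['wrist_force'],1),s['clock'])
E
python3 - <<'E'
from h import *
import pickle
d=pickle.load(open('d0.pkl','rb'));c=d['top'];im=c['image'];V=im.max(2)
m=(V<48).astype('uint8');m[:125]=0;m[175:]=0;m[:,:185]=0;m[:,332:]=0
P=[]
for k in cv2.findContours(m,cv2.RETR_EXTERNAL,cv2.CHAIN_APPROX_NONE)[0]:
    if cv2.contourArea(k)>200:
        (x,y),(p,q),_=cv2.fitEllipse(k);A=ray(c,x,y,.016);P.append(A);print(np.round([x,y,p,q],1),A.round(4))
P=np.array(sorted(P,key=lambda a:a[1]));print(np.linalg.norm(np.diff(P,axis=0),axis=1).round(4));r=P[-1]-P[0];print('row az',np.arctan2(r[1],r[0]))
print('bottle cap',ray(c,264.5,219,.18))
go(.4285,.127,.26,np.arctan2(r[1],r[0])-np.pi/2)
E
```

```text
[312.3 156.6  23.7  25.6] [ 0.6286 -0.1441  0.016 ]
[275.6 153.3  23.6  25.4] [ 0.6382 -0.0494  0.016 ]
[239.4 150.1  23.8  25.2] [0.6478 0.0445 0.016 ]
[203.1 146.7  23.2  25.5] [0.6578 0.139  0.016 ]
[0.0952 0.0943 0.095 ]
row az 1.4682154760117319
bottle cap [ 0.44200973 -0.01779122  0.18      ]
shift [-0.3836 -0.4453 -0.0186] spin 1.423 tcp [0.1674 0.6535 0.2408] yaw 1.32 w 1.002 f [0.4 0.1 1. ] 0.15
```

arm_command --pt "1 -0.192 -0.223 -0.02 0.71" --pt "1 -0.384 -0.445 -0.02 1.423" --pt "1 -0.384 -0.445 -0.02 1.423" --pt "1 -0.384 -0.445 -0.02 1.423" --pt "1 -0.384 -0.445 -0.02 1.423" --pt "1 -0.384 -0.445 -0.02 1.423" --pt "1 -0.384 -0.445 -0.02 1.423" --pt "1 -0.384 -0.445 -0.02 1.423" --pt "1 -0.384 -0.445 -0.02 1.423" --pt "1 -0.384 -0.445 -0.02 1.423" --pt "1 -0.384 -0.445 -0.02 1.423" --pt "1 -0.384 -0.445 -0.02 1.423" --pt "1 -0.384 -0.445 -0.02 1.423" --pt "1 -0.384 -0.445 -0.02 1.423" --pt "1 -0.384 -0.445 -0.02 1.423" --pt "1 -0.384 -0.445 -0.02 1.423" --squeeze 15

```text
clock: 2.15
eef_pos: [0.429, 0.1277, 0.2615]
orientation: [[0.102, 0.995, -0.0], [0.995, -0.102, 0.0], [0.0, -0.0, -1.0]]
wrist_force: [-0.2, 0.7, 0.2]
grip_width: 1.002
finger_force: 0.0
```

```bash
cat >> h.py <<'E'
def lid(h,P0,save=None,lo=300):
    """wrist view: lid centre on plane z=h nearest to P0"""
    c=cam('wrist',save);H,S,V=cv2.split(cv2.cvtColor(c['image'],cv2.COLOR_BGR2HSV))
    m=(((H<16)|(H>172))&(S>90)&(V>15)&(V<110)).astype('uint8');m=cv2.morphologyEx(m,cv2.MORPH_OPEN,np.ones((3,3)))
    for k in cv2.findContours(m,cv2.RETR_EXTERNAL,cv2.CHAIN_APPROX_NONE)[0]:
        if cv2.contourArea(k)>lo:
            (x,y),(p,q),_=cv2.fitEllipse(k);A=ray(c,x,y,h);w=np.linalg.norm(ray(c,x-q/2,y,h)-ray(c,x+q/2,y,h))
            print('lid px',np.round([x,y,p,q]),A.round(4),'dia',w.round(4),'d',np.linalg.norm(A[:2]-P0).round(4))
E
python3 - <<'E'
from h import *
go(.4285,.127,.11,-.1026)
lid(.14,(.4285,.127),'w1.png')
E
```

```text
shift [-0.0008 -0.0004  0.1515] spin -0.0 tcp [0.429  0.1277 0.2615] yaw -0.103 w 1.002 f [-0.2  0.7  0.2] 2.15
lid px [196. 311.  11.  41.] [0.3592 0.026  0.14  ] dia 0.0373 d 0.1225
lid px [287. 303.  25.  41.] [0.4418 0.0256 0.14  ] dia 0.0368 d 0.1023
lid px [262. 195.  58.  58.] [0.4299 0.1288 0.14  ] dia 0.048 d 0.0023
```

View pics/w1.png

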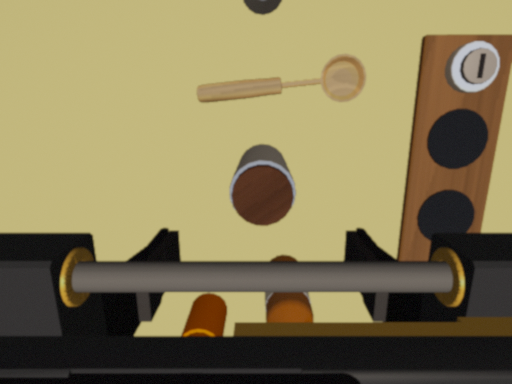

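The wrist view shows canister_4's lid at (262,195), within 2 mm of the top-view estimate and centred between the jaws. Descend and grip.

arm_command --pt "1 0 0 0.04 0" --pt "1 0 0 0.08 0" --pt "1 0 0 0.12 0" --pt "1 0 0 0.15 0" --pt "1 0 0 0.15 0" --pt "0 0 0 0.15 0" --pt "0 0 0 0.15 0" --pt "0 0 0 0.15 0" --pt "0 0 0 0.15 0" --pt "0 0 0 0.15 0" --pt "0 0 0 0.15 0" --pt "0 0 0 0.13 0" --pt "0 0 0 0.1 0" --pt "0 0 0 0.07 0" --pt "0 0 0 0.04 0" --pt "0 0 0 0.04 0" --squeeze 20

```text
clock: 4.2
eef_pos: [0.43, 0.1279, 0.2228]
orientation: [[0.103, 0.995, 0.003], [0.995, -0.103, 0.002], [0.003, 0.003, -1.0]]
wrist_force: [0.1, -0.0, -3.6]
grip_width: 0.661
finger_force: 20.0
```

```bash
python3 - <<'E'
from h import *
go(.6286,-.1441,.22,-.1026)
go(.55,-.1441,.22,-.1026)
cam('wrist','w2.png')
E
```

```text
shift [-0.2502  0.2255  0.0028] spin -0.0 tcp [0.43   0.1279 0.2228] yaw -0.103 w 0.661 f [ 0.1 -0.  -3.6] 4.2
shift [-0.2583  0.1473  0.0025] spin -0.0 tcp [0.43   0.1279 0.2228] yaw -0.103 w 0.661 f [ 0.1 -0.  -3.6] 4.2
```

arm_command --pt "0 0 0.03 0 0" --pt "0 0 0.07 0 0" --pt "0 0 0.11 0 0" --pt "0 -0.03 0.15 0 0" --pt "0 -0.06 0.19 0 0" --pt "0 -0.1 0.225 0 0" --pt "0 -0.14 0.225 0 0" --pt "0 -0.18 0.225 0 0" --pt "0 -0.22 0.225 0 0" --pt "0 -0.24 0.225 0 0" --pt "0 -0.25 0.225 0 0" --pt "0 -0.25 0.225 0 0" --pt "0 -0.25 0.225 0 0" --pt "0 -0.25 0.225 0 0"

```text
clock: 6.0
eef_pos: [0.6275, -0.1426, 0.2214]
orientation: [[0.1, 0.995, -0.0], [0.995, -0.1, 0.001], [0.001, -0.0, -1.0]]
wrist_force: [-0.8, 0.7, -2.3]
grip_width: 0.659
finger_force: 20.0
```

```bash
python3 - <<'E'
from h import *
go(.6286,-.1441,.126,-.1026)
c=cam('wrist','w3.png')
E
```

```text
shift [-0.0015  0.0013  0.0954] spin 0.002 tcp [ 0.6275 -0.1426  0.2214] yaw -0.101 w 0.659 f [-0.8  0.7 -2.3] 6.0
```

View pics/w3.png

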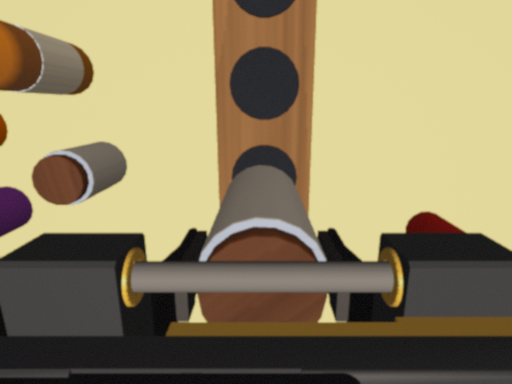

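Canister_4 hangs upright in line with the row; the next seat is at (264,83). Lower and release it.

arm_command --pt "0 -0.0015 0.0015 0.03 0" --pt "0 -0.0015 0.0015 0.06 0" --pt "0 -0.0015 0.0015 0.08 0" --pt "0 -0.0015 0.0015 0.088 0" --pt "0 -0.0015 0.0015 0.093 0" --pt "0 -0.0015 0.0015 0.0935 0" --pt "0 -0.0015 0.0015 0.0935 0" --pt "0.75 -0.0015 0.0015 0.0935 0" --pt "0.85 -0.0015 0.0015 0.0935 0" --pt "0.95 -0.0015 0.0015 0.0935 0" --pt "1 -0.0015 0.0015 0.0935 0" --pt "1 -0.0015 0.0015 0.0935 0" --pt "1 -0.0015 0.0015 0.07 0" --pt "1 -0.0015 0.0015 0.03 0" --pt "1 -0.0015 0.0015 -0.02 0" --pt "1 -0.0015 0.0015 -0.05 0" --pt "1 -0.0015 0.0015 -0.05 0"

```text
clock: 8.18
eef_pos: [0.6297, -0.1466, 0.2743]
orientation: [[0.103, 0.995, 0.006], [0.995, -0.103, -0.001], [-0.0, 0.006, -1.0]]
wrist_force: [-0.8, 1.0, -0.2]
grip_width: 1.001
finger_force: 0.0
```

```bash
python3 - <<'E'
from h import *
lid(.156,(.6286,-.1441))
go(.425,-.299,.25,-.1026)
E
```

```text
lid px [405. 213.  34.  37.] [ 0.7473 -0.1726  0.156 ] dia 0.0307 d 0.1221
lid px [260. 196.  59.  60.] [ 0.6295 -0.1454  0.156 ] dia 0.0485 d 0.0016
lid px [ 86. 165.  39.  45.] [ 0.4951 -0.1059  0.156 ] dia 0.0352 d 0.1388
lid px [ 14. 130.  24.  38.] [ 0.4473 -0.0735  0.156 ] dia 0.0288 d 0.1946
lid px [10. 56. 20. 31.] [ 0.4597 -0.0217  0.156 ] dia 0.0227 d 0.2086
lid px [49. 63. 43. 50.] [ 0.4866 -0.0294  0.156 ] dia 0.0363 d 0.1825
shift [-0.1731 -0.1869  0.0218] spin -0.0 tcp [ 0.6287 -0.146   0.2721] yaw -0.103 w 0.998 f [-0.7  0.1 -0.9] 8.225
```

Canister_4 is placed within 2 mm. On to canister_3.

arm_command --pt "1 -0.04 -0.04 0 0" --pt "1 -0.08 -0.08 0 0" --pt "1 -0.12 -0.13 0.01 0" --pt "1 -0.15 -0.165 0.02 0" --pt "1 -0.173 -0.187 0.02 0" --pt "1 -0.173 -0.187 0.02 0" --pt "1 -0.173 -0.187 0.02 0" --pt "1 -0.173 -0.187 0.02 0" --pt "1 -0.173 -0.187 0.02 0"

```text
clock: 9.35
eef_pos: [0.4255, -0.298, 0.2512]
orientation: [[0.101, 0.995, -0.0], [0.995, -0.101, 0.0], [0.0, -0.0, -1.0]]
wrist_force: [-0.7, -0.2, -0.1]
grip_width: 1.002
finger_force: 0.0
```

```bash
python3 - <<'E'
from h import *
lid(.115,(.425,-.299))
go(.425,-.299,.085,-.1026)
E
```

```text
lid px [263. 193.  51.  51.] [ 0.4269 -0.2993  0.115 ] dia 0.0441 d 0.0019
lid px [451.  50.  19.  38.] [ 0.5835 -0.2     0.115 ] dia 0.0296 d 0.1869
shift [-0.0008 -0.0002  0.1663] spin 0.001 tcp [ 0.4253 -0.2982  0.2513] yaw -0.101 w 1.001 f [-0.6  0.3  0.6] 9.4
```

arm_command --pt "1 -0.001 0.001 0.04 0" --pt "1 -0.001 0.001 0.08 0" --pt "1 -0.001 0.001 0.12 0" --pt "1 -0.001 0.001 0.15 0" --pt "1 -0.001 0.001 0.166 0" --pt "1 -0.001 0.001 0.166 0" --pt "0 -0.001 0.001 0.166 0" --pt "0 -0.001 0.001 0.166 0" --pt "0 -0.001 0.001 0.166 0" --pt "0 -0.001 0.001 0.166 0" --pt "0 -0.001 0.001 0.166 0" --pt "0 -0.001 0.001 0.166 0" --pt "0 -0.001 0.001 0.146 0" --pt "0 -0.001 0.001 0.116 0" --pt "0 -0.001 0.001 0.076 0" --pt "0 -0.001 0.001 0.036 0" --pt "0 -0.001 0.001 0.006 0" --pt "0 -0.001 0.001 -0.014 0" --pt "0 -0.001 0.001 -0.014 0"

```text
clock: 11.78
eef_pos: [0.4258, -0.3001, 0.2661]
orientation: [[0.103, 0.995, 0.002], [0.995, -0.103, -0.001], [-0.0, 0.002, -1.0]]
wrist_force: [-0.3, -0.7, -3.3]
grip_width: 0.612
finger_force: 20.0
```

```bash
python3 - <<'E'
from h import *
go(.6382,-.0494,.265,-.1026)
E
```

```text
shift [0.2712 0.1855 0.0014] spin -0.0 tcp [ 0.4258 -0.3001  0.2661] yaw -0.103 w 0.612 f [-0.3 -0.7 -3.3] 11.775
```

arm_command --pt "0 0.03 0.02 0 0" --pt "0 0.07 0.05 0 0" --pt "0 0.11 0.08 0 0" --pt "0 0.15 0.11 0 0" --pt "0 0.19 0.14 0 0" --pt "0 0.23 0.165 0 0" --pt "0 0.26 0.18 0 0" --pt "0 0.271 0.185 0 0" --pt "0 0.271 0.185 0 0" --pt "0 0.271 0.185 0 0" --pt "0 0.271 0.185 0 0"

```text
clock: 13.15
eef_pos: [0.6368, -0.0512, 0.2658]
orientation: [[0.106, 0.994, 0.0], [0.994, -0.106, -0.0], [-0.0, 0.0, -1.0]]
wrist_force: [-0.6, 1.0, -2.3]
grip_width: 0.617
finger_force: 20.0
```

```bash
python3 - <<'E'
from h import *
go(.6382,-.0494,.101,-.1026)
E
```

```text
shift [0.002  0.0012 0.1648] spin -0.003 tcp [ 0.6368 -0.0512  0.2658] yaw -0.106 w 0.617 f [-0.6  1.  -2.3] 13.15
```

arm_command --pt "0 0.002 0.001 0.04 0" --pt "0 0.002 0.001 0.08 0" --pt "0 0.002 0.001 0.12 0" --pt "0 0.002 0.001 0.145 0" --pt "0 0.002 0.001 0.158 0" --pt "0 0.002 0.001 0.163 0" --pt "0 0.002 0.001 0.1635 0" --pt "0 0.002 0.001 0.1635 0" --pt "0.7 0.002 0.001 0.1635 0" --pt "0.8 0.002 0.001 0.1635 0" --pt "0.9 0.002 0.001 0.1635 0" --pt "1 0.002 0.001 0.1635 0" --pt "1 0.002 0.001 0.1635 0" --pt "1 0.002 0.001 0.14 0" --pt "1 0.002 0.001 0.1 0" --pt "1 0.002 0.001 0.05 0" --pt "1 0.002 0.001 0.01 0" --pt "1 0.002 0.001 0 0" --pt "1 0.002 0.001 0 0"

```text
clock: 15.52
eef_pos: [0.6385, -0.0473, 0.2653]
orientation: [[0.103, 0.995, 0.0], [0.995, -0.103, 0.0], [0.0, -0.0, -1.0]]
wrist_force: [-0.3, -0.1, -0.7]
grip_width: 0.995
finger_force: 0.0
```

```bash
python3 - <<'E'
from h import *
lid(.131,(.6382,-.0494))
go(.455,-.1134,.25,-.1026)
E
```

```text
lid px [262. 307.  32.  65.] [ 0.628  -0.1594  0.131 ] dia 0.0617 d 0.1104
lid px [104. 252.  19.  28.] [ 0.4917 -0.0881  0.131 ] dia 0.0251 d 0.1515
lid px [ 21. 219.  14.  54.] [ 0.426  -0.0495  0.131 ] dia 0.0477 d 0.2122
lid px [ 22. 182.  26.  33.] [ 0.4367 -0.0178  0.131 ] dia 0.0283 d 0.204
lid px [263. 192.  51.  53.] [ 0.6403 -0.0476  0.131 ] dia 0.0454 d 0.0028
lid px [ 65. 168.  34.  45.] [ 0.4765 -0.0089  0.131 ] dia 0.0381 d 0.1667
shift [-0.0847 -0.1751  0.0145] spin -0.0 tcp [ 0.6379 -0.0472  0.2641] yaw -0.103 w 1.0 f [-0.2 -0.  -0.5] 15.575
```

Canister_3 is seated within 3 mm. On to canister_2.

arm_command --pt "1 -0.03 -0.06 0 0" --pt "1 -0.06 -0.11 0 0" --pt "1 -0.08 -0.15 0.01 0" --pt "1 -0.085 -0.175 0.015 0" --pt "1 -0.085 -0.175 0.015 0" --pt "1 -0.085 -0.175 0.015 0" --pt "1 -0.085 -0.175 0.015 0" --pt "1 -0.085 -0.175 0.015 0"

```text
clock: 16.58
eef_pos: [0.4565, -0.1138, 0.2504]
orientation: [[0.102, 0.995, -0.0], [0.995, -0.102, -0.001], [-0.001, -0.0, -1.0]]
wrist_force: [0.4, -1.0, 0.5]
grip_width: 1.002
finger_force: 0.0
```

```bash
python3 - <<'E'
from h import *
lid(.09,(.455,-.1134),'w5.png')
go(.455,-.1134,.062,-.1026)
E
```

```text
lid px [485. 214.  45.  65.] [ 0.667 -0.164  0.09 ] dia 0.0622 d 0.218
lid px [261. 185.  42.  43.] [ 0.4565 -0.1131  0.09  ] dia 0.0399 d 0.0016
lid px [487.  90.  55.  67.] [ 0.6605 -0.0489  0.09  ] dia 0.058 d 0.2154
shift [ 0.0004 -0.0014  0.1884] spin 0.0 tcp [ 0.4564 -0.1139  0.2504] yaw -0.103 w 0.999 f [ 0.  -0.8  0.3] 16.625
```

View pics/w5.png

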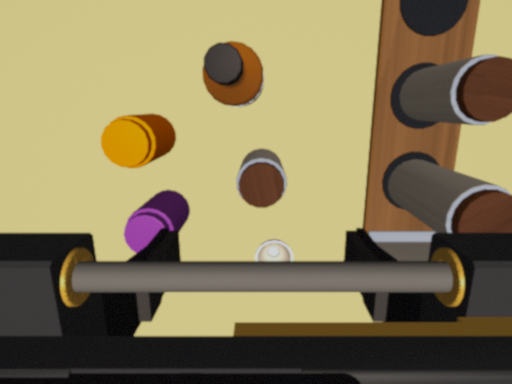

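Canister_2's lid is at (261,185) as expected. The bottle (235,70) and the decoys (137,138), (155,220) are clear of the jaws.

arm_command --pt "1 0 0 0.04 0" --pt "1 0 0 0.08 0" --pt "1 0 0 0.12 0" --pt "1 0 0 0.15 0" --pt "1 0 0 0.175 0" --pt "1 0 0 0.188 0" --pt "1 0 0 0.188 0" --pt "0 0 0 0.188 0" --pt "0 0 0 0.188 0" --pt "0 0 0 0.188 0" --pt "0 0 0 0.188 0" --pt "0 0 0 0.188 0" --pt "0 0 0 0.188 0" --pt "0 0 0 0.168 0" --pt "0 0 0 0.13 0" --pt "0 0 0 0.09 0" --pt "0 0 0 0.05 0" --pt "0 0 0 0.02 0" --pt "0 0 0 0 0" --pt "0 0 0 0 0"

```text
clock: 19.12
eef_pos: [0.4564, -0.1141, 0.2512]
orientation: [[0.103, 0.995, 0.003], [0.995, -0.103, 0.001], [0.001, 0.003, -1.0]]
wrist_force: [-0.3, 0.4, -1.5]
grip_width: 0.569
finger_force: 20.0
```

```bash
python3 - <<'E'
from h import *
go(.648,.045,.25,-.1026)
E
```

```text
shift [0.1779 0.1743 0.0018] spin -0.0 tcp [ 0.4564 -0.1141  0.2512] yaw -0.103 w 0.569 f [-0.3  0.4 -1.5] 19.125
```

arm_command --pt "0 0.02 0.02 0 0" --pt "0 0.05 0.05 0 0" --pt "0 0.08 0.08 0 0" --pt "0 0.11 0.11 0 0" --pt "0 0.14 0.14 0 0" --pt "0 0.165 0.16 0 0" --pt "0 0.178 0.174 0 0" --pt "0 0.178 0.174 0 0" --pt "0 0.178 0.174 0 0" --pt "0 0.178 0.174 0 0"

```text
clock: 20.38
eef_pos: [0.6466, 0.0442, 0.2502]
orientation: [[0.104, 0.995, -0.001], [0.995, -0.104, -0.0], [-0.0, -0.001, -1.0]]
wrist_force: [0.1, 0.6, -1.2]
grip_width: 0.571
finger_force: 20.0
```

```bash
python3 - <<'E'
from h import *
go(.648,.045,.078,-.1026)
E
```

```text
shift [0.001  0.0015 0.1722] spin -0.002 tcp [0.6466 0.0442 0.2502] yaw -0.104 w 0.571 f [ 0.1  0.6 -1.2] 20.375
```

arm_command --pt "0 0.001 0.001 0.04 0" --pt "0 0.001 0.001 0.08 0" --pt "0 0.001 0.001 0.12 0" --pt "0 0.001 0.001 0.15 0" --pt "0 0.001 0.001 0.165 0" --pt "0 0.001 0.001 0.171 0" --pt "0 0.001 0.001 0.1715 0" --pt "0 0.001 0.001 0.1715 0" --pt "0.65 0.001 0.001 0.1715 0" --pt "0.75 0.001 0.001 0.1715 0" --pt "0.9 0.001 0.001 0.1715 0" --pt "1 0.001 0.001 0.1715 0" --pt "1 0.001 0.001 0.1715 0" --pt "1 0.001 0.001 0.15 0" --pt "1 0.001 0.001 0.11 0" --pt "1 0.001 0.001 0.06 0" --pt "1 0.001 0.001 0.02 0" --pt "1 0.001 0.001 0 0" --pt "1 0.001 0.001 0 0"

```text
clock: 22.75
eef_pos: [0.6495, 0.0457, 0.2538]
orientation: [[0.103, 0.995, 0.005], [0.995, -0.103, 0.001], [0.002, 0.005, -1.0]]
wrist_force: [-0.9, 0.6, -0.2]
grip_width: 0.997
finger_force: 0.0
```

```bash
python3 - <<'E'
from h import *
lid(.106,(.6478,.0445))
go(.447,.316,.24,-.1026)
E
```

```text
lid px [261. 304.  27.  54.] [ 0.6377 -0.0715  0.106 ] dia 0.0535 d 0.1164
lid px [261. 188.  45.  45.] [0.65   0.0465 0.106 ] dia 0.0406 d 0.003
shift [ 0.2479 -0.2283  0.0116] spin -0.0 tcp [0.6485 0.0459 0.2518] yaw -0.103 w 1.002 f [-0.8 -0.5 -1.3] 22.8
```

Canister_2 is seated within 3 mm. On to canister_1.

arm_command --pt "1 0.04 -0.04 0 0" --pt "1 0.08 -0.08 0 0" --pt "1 0.12 -0.12 0 0" --pt "1 0.16 -0.15 0 0" --pt "1 0.2 -0.19 0.01 0" --pt "1 0.23 -0.215 0.01 0" --pt "1 0.248 -0.228 0.01 0" --pt "1 0.248 -0.228 0.01 0" --pt "1 0.248 -0.228 0.01 0" --pt "1 0.248 -0.228 0.01 0" --pt "1 0.248 -0.228 0.01 0"

```text
clock: 24.18
eef_pos: [0.4476, 0.3152, 0.2405]
orientation: [[0.105, 0.994, 0.0], [0.994, -0.105, -0.0], [-0.0, 0.0, -1.0]]
wrist_force: [-0.4, -0.2, 0.1]
grip_width: 0.995
finger_force: 0.0
```

```bash
python3 - <<'E'
from h import *
lid(.065,(.447,.316),'w6.png')
go(.447,.316,.04,-.1026)
E
```

```text
lid px [263. 178.  37.  37.] [0.4497 0.3189 0.065 ] dia 0.0362 d 0.004
shift [ 0.0005 -0.0006  0.2006] spin -0.002 tcp [0.4475 0.3154 0.2406] yaw -0.104 w 0.998 f [-0.2 -0.7  0.1] 24.225
```

View pics/w6.png

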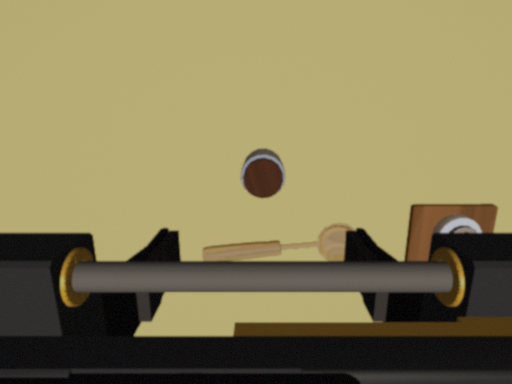

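Canister_1's lid is at (263,178); shift 2 mm and grip.

arm_command --pt "1 0.002 0.001 0.04 0" --pt "1 0.002 0.001 0.09 0" --pt "1 0.002 0.001 0.13 0" --pt "1 0.002 0.001 0.17 0" --pt "1 0.002 0.001 0.19 0" --pt "1 0.002 0.001 0.2 0" --pt "1 0.002 0.001 0.2 0" --pt "0 0.002 0.001 0.2 0" --pt "0 0.002 0.001 0.2 0" --pt "0 0.002 0.001 0.2 0" --pt "0 0.002 0.001 0.2 0" --pt "0 0.002 0.001 0.2 0" --pt "0 0.002 0.001 0.2 0" --pt "0 0.002 0.001 0.2 0" --pt "0 0.002 0.001 0.18 0" --pt "0 0.002 0.001 0.14 0" --pt "0 0.002 0.001 0.1 0" --pt "0 0.002 0.001 0.06 0" --pt "0 0.002 0.001 0.04 0" --pt "0 0.002 0.001 0.04 0"

```text
clock: 26.72
eef_pos: [0.4488, 0.3185, 0.2017]
orientation: [[0.103, 0.995, 0.002], [0.995, -0.103, 0.002], [0.003, 0.002, -1.0]]
wrist_force: [-0.3, -0.4, -1.4]
grip_width: 0.526
finger_force: 20.0
```

```bash
python3 - <<'E'
from h import *
go(.6578,.139,.2,-.1026)
E
```

```text
shift [-0.1571  0.2263  0.0017] spin -0.0 tcp [0.4488 0.3185 0.2017] yaw -0.103 w 0.526 f [-0.3 -0.4 -1.4] 26.725
```

arm_command --pt "0 -0.02 0.03 0 0" --pt "0 -0.05 0.07 0 0" --pt "0 -0.08 0.11 0 0" --pt "0 -0.105 0.15 0 0" --pt "0 -0.13 0.19 0 0" --pt "0 -0.15 0.215 0 0" --pt "0 -0.157 0.226 0 0" --pt "0 -0.157 0.226 0 0" --pt "0 -0.157 0.226 0 0" --pt "0 -0.157 0.226 0 0"

```text
clock: 27.98
eef_pos: [0.656, 0.1404, 0.2005]
orientation: [[0.1, 0.995, -0.001], [0.995, -0.1, 0.001], [0.001, -0.001, -1.0]]
wrist_force: [-0.1, 0.0, -0.9]
grip_width: 0.522
finger_force: 20.0
```

```bash
python3 - <<'E'
from h import *
go(.6578,.139,.0565,-.1026)
E
```

```text
shift [-0.0014  0.0021  0.1439] spin 0.002 tcp [0.656  0.1404 0.2005] yaw -0.101 w 0.522 f [-0.1  0.  -0.9] 27.975
```

arm_command --pt "0 -0.001 0.001 0.04 0" --pt "0 -0.001 0.001 0.08 0" --pt "0 -0.001 0.001 0.11 0" --pt "0 -0.001 0.001 0.13 0" --pt "0 -0.001 0.001 0.14 0" --pt "0 -0.001 0.001 0.1435 0" --pt "0 -0.001 0.001 0.1435 0" --pt "0.6 -0.001 0.001 0.1435 0" --pt "0.7 -0.001 0.001 0.1435 0" --pt "0.85 -0.001 0.001 0.1435 0" --pt "1 -0.001 0.001 0.1435 0" --pt "1 -0.001 0.001 0.1435 0" --pt "1 -0.001 0.001 0.12 0" --pt "1 -0.001 0.001 0.08 0" --pt "1 -0.001 0.001 0.03 0" --pt "1 -0.001 0.001 -0.02 0" --pt "1 -0.001 0.001 -0.06 0" --pt "1 -0.001 0.001 -0.1 0" --pt "1 -0.001 0.001 -0.1 0" --pt "1 -0.001 0.001 -0.1 0"

```text
clock: 30.48
eef_pos: [0.6573, 0.1376, 0.2998]
orientation: [[0.103, 0.995, -0.001], [0.995, -0.103, 0.0], [-0.0, -0.001, -1.0]]
wrist_force: [0.1, 0.0, -0.8]
grip_width: 0.998
finger_force: 0.0
```

```bash
python3 - <<'E'
from h import *
lid(.081,(.6578,.139))
cam('scene','s9.png');go(.5,.3,.3)
E
```

```text
lid px [263. 252.  23.  38.] [0.6498 0.0434 0.081 ] dia 0.0451 d 0.096
lid px [263. 173.  32.  34.] [0.6592 0.1378 0.081 ] dia 0.0375 d 0.0019
lid px [481.   7.  17.  54.] [0.8877 0.2795 0.081 ] dia 0.0528 d 0.2694
shift [ 0.1454 -0.1728 -0.0008] spin 0 tcp [0.657  0.1376 0.2988] yaw -0.103 w 1.003 f [-0.2  0.1 -0.5] 30.575
```

View pics/s9.png

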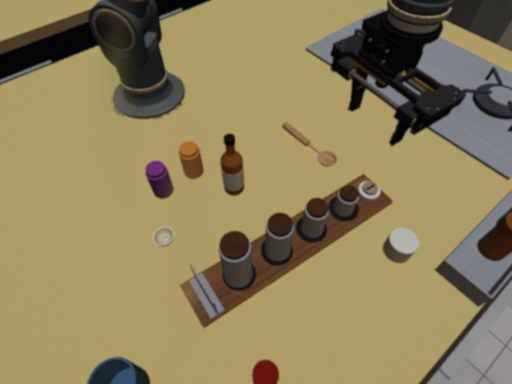

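The scene view shows the four canisters upright on their seats: the tallest at (236,260) by the plate, then (279,237), (314,218), and the shortest at (345,202) by the timer. The bottle stands unmoved at (232,170) and the gripper is clear.

```bash
python3 -c "
from h import *
print(env.close_job())"
```

```text
the job is handed in; nothing more can be done
None
```

The four canisters stand in order on their seats, tallest by the end plate, each measured within about 3 mm of its seat's centre. The oil bottle looks unmoved in the last picture, and the job is handed in; no verdict came back.

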